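# Turn the shaft's set-screw flat to the driver and hold the collar on it

### The arm

A 6-joint arm with a two-finger parallel gripper is mounted at the origin on the work surface. World frame = base frame: x ahead of the robot, y to its left, z up, the work surface at z = 0. Lengths are in m, angles in rad, forces in N, time in s.
With the tool pointing down it reaches from about 0.275 to 0.725 m from the base axis. Payload 5.6 kg.
Tool frame: the origin (TCP) lies at the very end of the fingers, on their centre line; the grasp point (between the pads) lies 19 mm behind it (grip_depth is the distance from the TCP to the grasp point, in m); z points along the fingers, y is the line along which they close (so a half turn about z gives the same grasp; the last joint's range is limited). The gripper opens to 85 mm and grips with 20 to 120 N. Pads are 22 mm wide; open, the fingers measure 114 mm over their backs; the gripper's body (76 mm by 85 mm) begins 54 mm behind the grasp point. The pads swing forward as they close: fully open they stand 13 mm farther back than shut.
Start: joints at [1.588, 0.255, 0.108, 0, -1.424, -0.285], TCP at [0.146, 0.53, 0.231] pointing down, gripper open.
Joint ranges: [-2.95, 2.95], [-1.21, 1.97], [-1.09, 1.5], [-2.87, 1.71], [-2.94, -0.07], [-3.05, 3.05]. Speed limits (rad/s): [2.57, 2.57, 3.14, 3.14, 3.14, 3.14].

### API

Orientations are given as a rotation vector (axis times angle).
In Python, from cell import reach, move_linear, move_joints, grip, pause, ik, sense, camera, camera_model, PlanningError, hand_in, grip_depth gives the robot as it stands. The module is installed in compiled form; this text tells all that it offers. Calls block until the motion is done:
- reach(position, orientation): joint-space move of the TCP to a pose.
- move_linear(position, velocity=0.15, attitude=None, contact_N=None): straight line of the TCP; attitude=None keeps the orientation; velocity is the mean speed in m/s. With contact_N (N) it stops when the force on the tool has changed by that much, and returns True; else False.
- move_joints(angles): joint-space move.
- grip(opening, newtons=None): opening from 0.0 (shut) to 1.0 (fully open); newtons is the grip in N (None keeps the last); returns when the fingers have stopped.
- pause(seconds).
- ik(position, orientation): joint angles nearest the present ones, or None.
- sense(): the state.
- camera(name): name is "scene" or "top"; returns the picture (420x560x3 uint8, red, green, blue); there is no depth.
- camera_model(name): a dict with "mtx" (3x3 intrinsics, pixels), "dist_coeffs" ([k1, k2, p1, p2, k3] as OpenCV has them; the pictures are not rectified), "pose" (4x4, takes a point from camera to world coordinates). Camera axes: x right, y up, looking along -z (the intrinsics and any distortion apply to the point x, -y, -z); pixel columns grow to the right and rows downward; lengths in m; the calibration is good to about 2 mm. A picture is of the moment at which its call begins. camera_model takes no time and is no camera call.
A pose or a line that the arm cannot do raises PlanningError and nothing moves.
- hand_in(): hands the job in; it is judged then, once.
The state is a dict: "t": time; "joint_positions": joint angles; "dq": joint speeds; "joint_torque": joint torques, N m; "tool_pos": TCP position; "eef_rot": TCP orientation; "wrist_force": force on the tool from outside, world axes, zero at the start; "ft_torque": the same for the moment, N m; "grip_width": opening from 0.0 (shut) to 1.0 (fully open); "finger_force": force on a finger pad.
Only numpy, scipy, OpenCV 4.12 (cv2) and the standard library are available. Lean on these libraries where they do the work, as an engineer would, in place of code of your own. Each camera call takes 0.05 s, during which the arm holds its last target. There are 200 camera calls.

### The job

In the shaft stand, first take the shaft between the fingers by its set-screw flat, one finger pressing on the flat, and turn it until the flat squarely faces the hex driver on the stand's post; pause there a moment before letting go. Then lift the collar that has the set screw out of the catch tray, slip it over the shaft with its screw pointing at the driver so that the screw runs down the flat, and hold it level there with the screw at the height of the driver tip. Finish while still holding the collar in the gripper clear of the bottom of the flat (the screw is tightened by somebody else), and leave the other parts and tools where they are.

Things in the scene. Friction and masses are not known exactly. Their poses are not given: they have to be found in the camera images.
- stand: Fixed grey shaft stand, base 130 x 100 x 30 mm, left or right on the bench. Origin: centre of its underside; z up along the upright shaft's axis. Round bearing, 56 mm diameter, top 45 mm above the bench. +x points from the shaft to the driver post (20 x 26 mm, 92 to 112 mm from the axis, 100 mm high), which carries the hex driver, a 10 mm rod along x, 88 mm above the bench.
- driver_tip (a point): Tip of the hex driver, 72 mm from the shaft axis in the stand's +x and 88 mm above the bench, pointing at the shaft.
- shaft (a joint): Turn of the steel shaft about its upright axis, rad, counterclockwise from above positive; 0: the flat squarely faces the driver. Range -2.6 to 2.6, friction 0.08 N m, stays where it is left. At the start 0.5 to 1.5. The shaft is 24 mm in diameter, its top 116 mm above the bench.
- flat: Set-screw flat milled along the upper shaft (D shape). Origin: ON THE SHAFT AXIS, 70 mm above the bench; z up, x the flat's outward normal. Flat face: 8 mm from the axis, 17.6 mm wide, 70 to 112 mm above the bench, then a 4 mm lead-in taper. Pinched across the flat the shaft measures 20 mm (8 + 12), else up to 24. Below 70 mm it is fully round: fingertips reaching lower miss the flat.
- tray: Fixed shallow steel catch tray, 220 (its x) x 300 (its y) mm, 22 mm high, walls and floor 4 mm thick, on the other side of the bench from the stand. Origin: centre of its underside. Three finished parts lie in it, in any order: collar, spacer, bushing.
- collar: Dark steel ring flat in the tray, 48 mm outside, 27 mm bore, 18 mm high, 0.13 kg. A set screw at half height along its x axis sticks 13 mm out (10 mm thick) on the +x side; its 6 mm tip stands 3 mm into the bore, so it passes the shaft only with the screw at the flat (within about 0.4 rad). Origin: centre of its underside; x to the outer end. Grip across y, clear of the screw.
- collar_center (a point): Centre of the collar, on its axis at half height (9 mm), the height of the screw. If let down all the way, the screw tip rests on the lower end of the flat with this point 73 mm above the bench.
- collar_screw (a point): Outer end of the collar's set screw, 37 mm from the collar's axis along its +x.
- spacer: Plain dark steel spacer ring like the collar (48 mm outside, 27 mm bore, 18 mm high) but without a screw, in the tray. Leave it. Origin: centre of its underside.
- bushing: Dark steel flanged bushing, flange 42 mm diameter, 34 mm high, in the tray. Leave it. Origin: centre of its underside.
- threadlock: Small white bottle with a grey cap, 30 mm diameter, 85 mm high, on the bench about 125 mm from the shaft on the stand's +y side. Leave it. Origin: centre of its underside.
- toolholder: Steel machine tool holder standing on its 62 mm flange, 105 mm high, far on the bench. Leave it. Origin: centre of its underside.
- screwdriver: Screwdriver with a black handle lying far on the bench. Leave it. Origin: underside.
- gaugecase: Black gauge case, 80 x 160 x 30 mm, lying far on the bench. Leave it. Origin: centre of its underside.
- wrench: Steel wrench lying flat on the bench in front of the robot. Leave it. Origin: underside.
There are look-alikes about, which are no part of the job. What is shaped like the collar but brown or orange is not meant.

How it is judged:
On the way, in this order (a step that is already met when the one before it is completed fails the run):
1. a finger presses on the flat, and the shaft is turned so that the flat faces the driver (contact force between the fingers and flat above 2 N and value of joint shaft between -0.15 and 0.15 rad), for 0.3 s.
2. the collar is lifted out of the tray in the fingers (contact force between the fingers and collar above 2 N and height (world z) of collar_center above 0.05 m), for 0.2 s.
At the end, for the whole second after the job is handed in: Fingers grip the collar (over 2 N), at rest on the shaft: centred within 4 mm, level within 0.12 rad, screw towards the driver and square to the flat, and flat facing the driver, within 0.17 rad each; screw within 6 mm of the driver tip's height, clear of the flat's lower end (contact force between the fingers and collar above 2 N and horizontal distance between collar_center and flat below 0.004 m and z of collar_center in the frame of stand between 0.082 and 0.094 m and angle between collar's own z axis and vertical below 0.12 rad and angle between the x axis of collar and the x axis of stand, either way round below 0.17 rad and angle between the x axis of collar and the x axis of flat, either way round below 0.17 rad and x of collar_screw in the frame of stand above 0.02 m and value of joint shaft between -0.17 and 0.17 rad and linear speed of collar below 0.02 m/s); the arm keeps its last pose, push and grip.
It fails at once if another part or tool is moved more than 30 mm (distance of any of spacer, bushing, threadlock, toolholder, screwdriver, gaugecase, wrench from where it was at the start of the episode above 0.03 m).
It also fails if it takes over 64 s, if anything falls off the work surface, if the arm or the gripper's body presses on something with over 40 N, if the wrist force passes 120 N, or if a joint passes its speed limit or range.

## Working session

There is one attempt and no reset: what is moved stays moved. The work goes in short steps, each a Python script; the robot and the scene stay as the last script left them, time stands still between calls to the robot, and variables do not carry over. Pictures are saved under pics/ and viewed, at most 10 in all, crops included, and the job is handed in when it is done.

```bash
mkdir -p pics
python3 - <<'E'
from cell import *
import cv2,numpy as np
for n in("scene","top"):
    cv2.imwrite(f"pics/{n}0.png",camera(n)[:,:,::-1]); m=camera_model(n); print(n,np.round(m["mtx"],1).tolist(),m["dist_coeffs"],np.round(m["pose"],3).tolist())
s=sense();print(s["t"],s["eef_rot"],grip_depth)
E
```

```text
scene [[425.3, 0.0, 281.4], [0.0, 425.3, 209.9], [0.0, 0.0, 1.0]] [-0.08378137  0.          0.          0.          0.        ] [[-0.699, -0.483, 0.528, 1.034], [0.715, -0.466, 0.521, 0.516], [-0.006, 0.742, 0.671, 0.662], [0.0, 0.0, 0.0, 1.0]]
top [[414.6, 0.0, 276.1], [0.0, 414.6, 209.3], [0.0, 0.0, 1.0]] [-0.13026936  0.          0.          0.          0.        ] [[-0.014, 0.996, -0.092, 0.476], [-1.0, -0.014, 0.008, 0.072], [0.006, 0.092, 0.996, 1.167], [0.0, 0.0, 0.0, 1.0]]
0.1 [ 3.11176102e+00 -4.19298197e-01 -2.66454660e-04] 0.0187
```

View pics/top0.png

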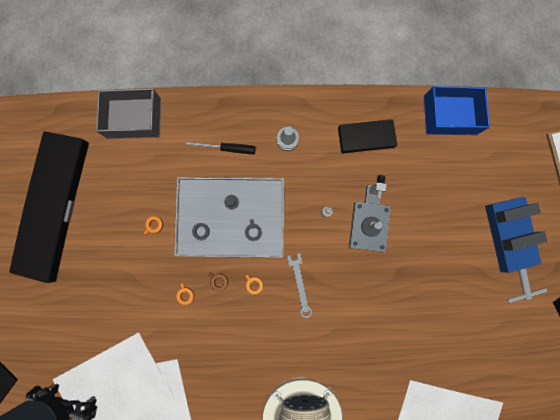

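View pics/scene0.png

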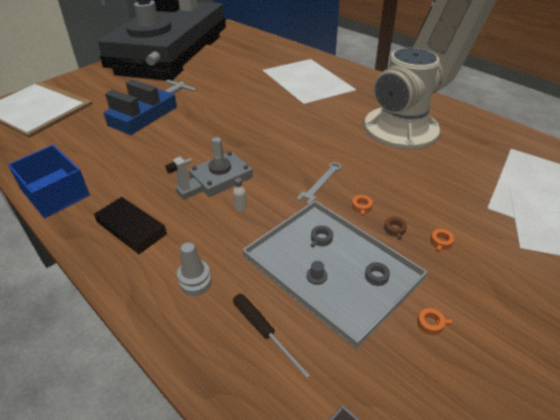

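Top view: collar candidates are the dark ring with a stub at (253,231), which fits. The spacer without a screw is at (201,231), the bushing at (231,201). The brown ring (219,282) and the orange rings (254,285), (185,296), (153,225) are look-alikes. The stand's shaft is at about (372,227), with the driver up at (380,185). In the scene view the collar is at (321,236) and the shaft top at (217,142). Close crops next.

Run:
```python
import cv2,numpy as np
t=cv2.imread("pics/top0.png");s=cv2.imread("pics/scene0.png")
f=lambda im,x,y,w,h,k:cv2.resize(im[y:y+h,x:x+w],None,fx=k,fy=k,interpolation=cv2.INTER_CUBIC)
a=f(t,230,212,50,37,8)   # collar top
b=f(t,345,170,50,90,6)[:, :]
c=f(s,296,218,50,37,8)
d=f(s,165,130,95,75,4)
W=np.zeros((600,800,3),np.uint8)
W[:296,:400]=a; W[300:596,:400]=c
W[:300,410:790]=d
e=f(t,350,205,45,37,8); W[302:598,410:770]=e
cv2.imwrite("pics/c1.png",W)
```

```text
(no output)
```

View pics/c1.png

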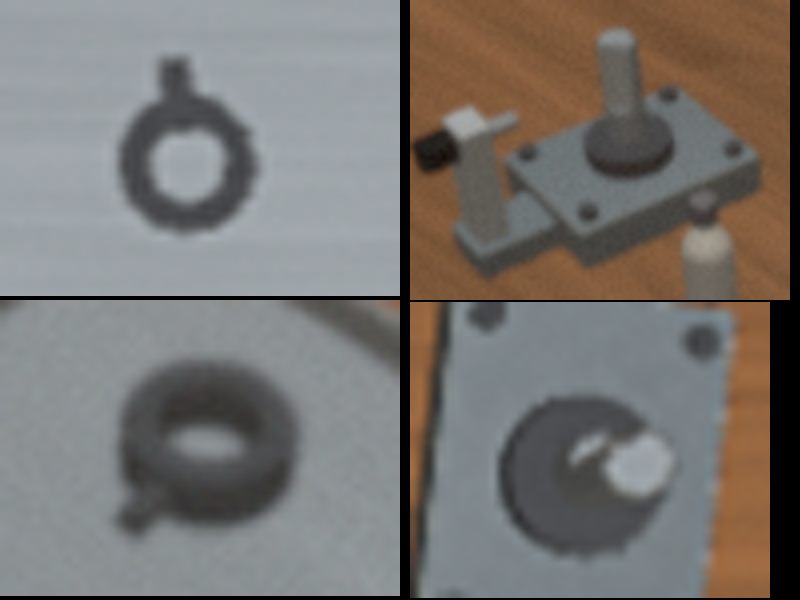

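Crop: the top view at left shows the dark ring with its stub upward, so this is the collar (centre about (253,232), screw end about (251.6,219.5)). On the stand, the bright ledge at the foot of the flat sits left and up of the shaft axis. I'll fit the poses next.

```bash
cat > h.py <<'E'
from cell import *
import cv2,numpy as np
from scipy.spatial.transform import Rotation as R
from scipy.optimize import least_squares
F=np.diag([1.,-1,-1])
def proj(n,P):
    m=camera_model(n);T=np.array(m["pose"]);Rw=F@T[:3,:3].T
    return cv2.projectPoints(np.atleast_2d(np.float64(P)),cv2.Rodrigues(Rw)[0],-Rw@T[:3,3],np.array(m["mtx"]),np.array(m["dist_coeffs"]))[0][:,0]
def back(n,uv,z):
    m=camera_model(n);T=np.array(m["pose"])
    p=cv2.undistortPoints(np.float64(uv).reshape(-1,1,2),np.array(m["mtx"]),np.array(m["dist_coeffs"]))[:,0]
    d=np.c_[p,np.ones(len(p))]@(T[:3,:3]@F).T
    return T[:3,3]+d*((z-T[2,3])/d[:,2])[:,None]
def place(p,pts):
    c,s=np.cos(p[2]),np.sin(p[2]);q=np.atleast_2d(np.float64(pts)).copy()
    q[:,:2]=q[:,:2]@np.array([[c,s],[-s,c]])+p[:2];return q
def down(yaw): # tool z down, tool y axis along world direction yaw
    c,s=np.cos(yaw),np.sin(yaw);y=np.array([c,s,0]);z=np.array([0,0,-1.])
    return R.from_matrix(np.c_[np.cross(y,z),y,z]).as_rotvec()
E
python3 - <<'E'
from h import *
print("collar top", back("top",[[253,231.9],[251.5,219.3]],0.016).round(4).tolist(),"scene",back("scene",[[322,235.0]],.018).round(4).tolist())
t=cv2.imread("pics/top0.png");s=cv2.imread("pics/scene0.png")
g=cv2.cvtColor(t,cv2.COLOR_BGR2GRAY)
# collar segmentation in top
roi=(g[212:249,230:280]<115).astype(np.uint8);ys,xs=np.nonzero(roi)
print("n",len(xs))
cn=max(cv2.findContours(roi,cv2.RETR_EXTERNAL,cv2.CHAIN_APPROX_NONE)[0],key=len)[:,0]+[230,212]
P=back("top",cn,.015)[:,:2]
f=least_squares(lambda c:np.linalg.norm(P-c[:2],axis=1)-c[2],[*P.mean(0),.024],loss="soft_l1",f_scale=.001).x
r=np.linalg.norm(P-f[:2],axis=1);tip=P[r>.03].mean(0)
print("collar",f,np.arctan2(*(tip-f[:2])[::-1]))
# stand: clicked points
obs={"top":([[0,0,.116],[0,0,.045]],[[378.4,225.2],[371.9,226.7]]),
"scene":([[0,0,.116],[.072,0,.088]],[[216.7,139.5],[192,159.7]])}
for n in obs: print(n,[back(n,[u],p[2])[0].round(4).tolist() for p,u in zip(*obs[n])])
fun=lambda p:np.concatenate([(proj(n,place(p,a))-b).ravel() for n,(a,b) in obs.items()])
q=least_squares(fun,[.45,-.16,-.15],x_scale=[.1,.1,1]);p=q.x;print("stand",p,q.fun.round(1))
def ov(im,n,th,x,y,w,h,k):
    im=cv2.resize(im[y:y+h,x:x+w],None,fx=k,fy=k,interpolation=cv2.INTER_CUBIC)
    def L(pts,col):
        v=((proj(n,place(p,pts))-[x,y]+.5)*k).astype(int);cv2.polylines(im,[v],False,col,1)
    a=np.linspace(0,2*np.pi,60)
    C=lambda r,z:np.c_[r*np.cos(a),r*np.sin(a),0*a+z]
    L([[.065,.05,.03],[.065,-.05,.03],[-.065,-.05,.03],[-.065,.05,.03],[.065,.05,.03]],(0,255,0))
    L(C(.028,.045),(0,255,0));L(C(.012,.116),(0,0,255));L([[.072,0,.088],[.092,0,.088]],(0,0,255))
    L([[.092,-.013,.1],[.092,.013,.1],[.112,.013,.1],[.112,-.013,.1],[.092,-.013,.1]],(0,255,0))
    c,s_=np.cos(th),np.sin(th);w2=.0088
    rot=lambda X,Y,z:[c*X-s_*Y,s_*X+c*Y,z]
    L([rot(.008,-w2,.07),rot(.008,w2,.07),rot(.008,w2,.112),rot(.008,-w2,.112),rot(.008,-w2,.07)],(255,255,0))
    return im
W=np.zeros((600,800,3),np.uint8)
A=ov(t,"top",1.,348,170,45,84,7);W[:588,:315]=A
B=ov(s,"scene",1.,165,130,95,75,5);W[:375,320:795]=B
cv2.imwrite("pics/o1.png",W)
E
```

```text
collar top [[0.5201, 0.1282, 0.016], [0.5552, 0.132, 0.016]] scene [[0.5238, 0.1332, 0.018]]
n 179
collar [0.52083131 0.12856773 0.02294832] 0.13127876443559636
top [[0.5285, -0.1974, 0.116], [0.5282, -0.1974, 0.045]]
scene [[0.5328, -0.1911, 0.116], [0.6019, -0.202, 0.088]]
stand [ 0.52926551 -0.19637718 -0.08377574] [-0.4 -0.3 -0.4 -0.4 -0.2 -1.4  0.2 -0.2]
```

View pics/o1.png

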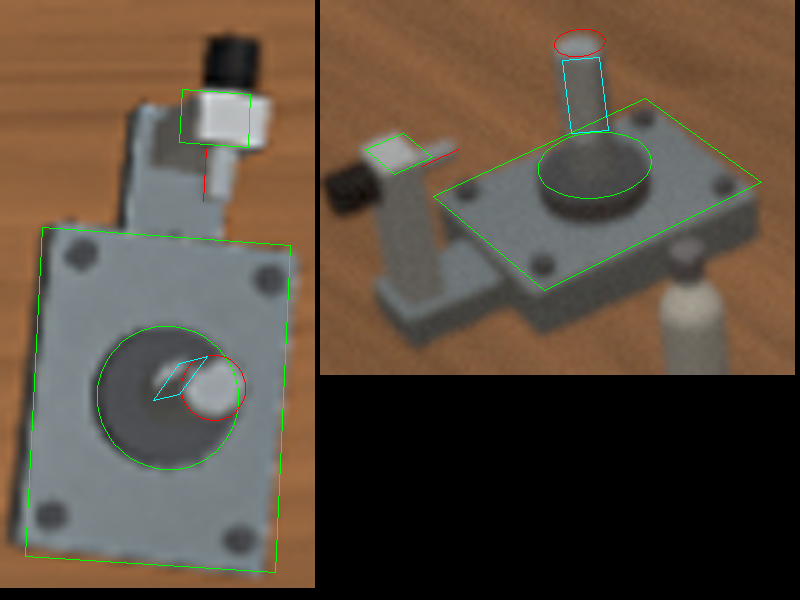

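The overlay shows the base fitting well, but the driver and post sit too far left in the top view, so the yaw should be more negative and a small per-camera offset is needed. I'll refine that and take the flat angle from the ledge blob at about (371,223).

Run:
```python
from h import *
t=cv2.imread("pics/top0.png");g=cv2.cvtColor(t,cv2.COLOR_BGR2GRAY)
k=lambda x,y:[348+x/7-.5,170+y/7-.5]
s=lambda x,y:[165+(x-320)/5-.5,130+y/5-.5]
B=[[.065,.05,.03],[.065,-.05,.03],[-.065,-.05,.03],[-.065,.05,.03]]
obs={"top":([[0,0,.116],[0,0,.045],[.102,0,.1],[.072,0,.088],*B[1:3]],[k(213,387),k(167,397),k(234,121),k(218,199),k(298,249),k(267,575)]),
"scene":([[0,0,.116],[0,0,.045],[.102,0,.1],[.072,0,.088],B[0],B[1],B[2],B[3]],[s(580,43),s(596,165),s(393,152),s(455,144),s(435,198),s(544,292),s(762,183),s(646,98)])}
obs["scene"]=(obs["scene"][0][:4],obs["scene"][1][:4])
def fun(p):
    return np.concatenate([(proj(n,place(p,a))+p[3+2*i:5+2*i]-b).ravel() for i,(n,(a,b)) in enumerate(obs.items())]+[p[3:]*1.])
q=least_squares(fun,[.45,-.16,-.15,0,0,0,0],x_scale=[.1,.1,1,1,1,1,1]);p=q.x
print(p.round(4));print(q.fun.round(1))
print(g[216:232,366:386])
off=p[3:5]
ax=proj("top",place(p,[[0,0,.07]]))+off;print("axis@70",ax)
for th in np.arange(.4,1.7,.2): print(round(th,1),(proj("top",place(p,[[.0097*np.cos(th),.0097*np.sin(th),.07]]))+off).round(1))
```

```text
[ 0.5296 -0.1963 -0.1403  0.1371 -0.1667  0.1851  0.0433]
[ 0.2 -0.2  0.3 -0.2 -0.4 -0.4 -0.4  0.3  0.3  0.4 -0.1  0.3  0.1  0.1
 -0.1  0.   0.  -0.7 -0.1  0.5  0.1 -0.2  0.2  0. ]
[[133 122 122 121 112 111 111 113 122 125 128 129 128 126 126 128 130 130
  129 128]
 [116  80  79  78  77  79  77  78  83  94 111 123 131 130 128 128 128 129
  128 128]
 [ 68  73  76  74  74  75  75  76  75  75  79  95 122 127 130 128 127 128
  127 128]
 [ 75  78  79  78  79  77  76  76  75  74  75  76  91 113 129 128 127 127
  127 128]
 [ 78  79  78  77  76  78  76  80  83  76  76  72  74  99 122 124 127 127
  128 128]
 [ 78  79  77  77  75  84  95 111 101  79  77  79 100 129 128 121 121 126
  128 129]
 [ 78  78  75  73  81 123 136 147 112 102 104 114 146 166 161 142 117 125
  127 130]
 [ 78  80  76  73 106 154 142 111  91 131 150 156 162 162 163 155 135 125
  127 128]
 [ 78  78  71  76 127 114  85  78  96 142 162 160 160 159 160 164 151 123
  127 126]
 [ 78  76  68  71  93  76  71  79 126 167 162 158 159 158 161 162 143 115
  125 127]
 [ 79  76  69  70  70  70  72  77 114 161 164 160 160 160 162 156 127 117
  127 126]
 [ 77  78  71  71  70  71  70  72  88 136 160 160 162 164 160 143 119 127
  127 126]
 [ 79  79  76  73  72  72  72  75  78 100 131 142 151 153 127 106 114 127
  127 125]
 [ 77  78  78  74  75  74  77  76  76  78  84  97 104 100  81  89 116 128
  127 127]
 [ 79  79  78  78  76  77  77  77  77  77  76  76  75  74  83 111 129 129
  126 125]
 [ 80  80  79  80  79  78  79  79  77  77  78  75  74  77  97 124 130 128
  127 126]]
axis@70 [[373.8323216  225.56490979]]
0.4 [[372.8 222.1]]
0.6 [[372.1 222.3]]
0.8 [[371.5 222.7]]
1.0 [[371.  223.2]]
1.2 [[370.7 223.8]]
1.4 [[370.4 224.5]]
1.6 [[370.3 225.2]]
```

```bash
cat >> h.py <<'E'
S=np.array([.5296,-.1963]);YAW=-.1403
u=lambda a:np.array([np.cos(a),np.sin(a)])
E
python3 - <<'E'
from h import *
for nm,xy,z,a in [("pinch",S,.076,.68),("turned",S,.076,YAW),("collar pick",[.521,.1286],.007,.131+np.pi/2),("collar place",S,.07,YAW+np.pi/2)]:
    for k in(0,np.pi):
        q=ik([*xy,z],down(a+k));print(nm,k>0,None if q is None else np.round(q,2))
E
```

```text
pinch False [-0.08  0.38 -0.13  0.   -1.07 -2.38]
pinch True [-0.08  0.38 -0.13  0.   -1.07  0.76]
turned False None
turned True [-0.08  0.38 -0.13  0.   -1.07 -0.06]
collar pick False [ 0.53  0.41 -0.29 -0.   -0.87 -1.97]
collar pick True [ 0.53  0.41 -0.29  0.   -0.87  1.17]
collar place False [-0.08  0.38 -0.13  0.   -1.05 -1.63]
collar place True [-0.08  0.38 -0.13 -0.   -1.05  1.51]
```

Run:
```python
from h import *
def st(l):
    s=sense();print(l,round(s["t"],1),np.round(s["tool_pos"],4),"F",np.round(s["wrist_force"],1),"M",np.round(s["ft_torque"],2),"w",round(s["grip_width"],3),"ff",np.round(s["finger_force"],1))
a=.68;c=S-.002*u(a)
reach([*c,.2],down(a+np.pi));grip(.7,20);st("above")
print(move_linear([*c,.077],.1,contact_N=8));st("down")
grip(0,20);st("grip")
cv2.imwrite("pics/g1.png",camera("scene")[:,:,::-1])
im=cv2.imread("pics/g1.png");cv2.imwrite("pics/g1c.png",cv2.resize(im[70:220,130:290],None,fx=4,fy=4,interpolation=cv2.INTER_CUBIC))
```

```text
above 3.4 [ 0.5281 -0.1974  0.2   ] F [-0.4 -0.3 -0.3] M [-0.01 -0.04  0.02] w 0.702 ff 0.0
False
down 4.8 [ 0.5285 -0.1977  0.0777] F [-0.6  0.8  0.1] M [ 0.   -0.07 -0.01] w 0.701 ff 0.0
grip 5.2 [ 0.5287 -0.1972  0.0774] F [0.1 2.7 1.6] M [ 0.98 -0.36 -0.05] w 0.229 ff 23.0
```

View pics/g1c.png

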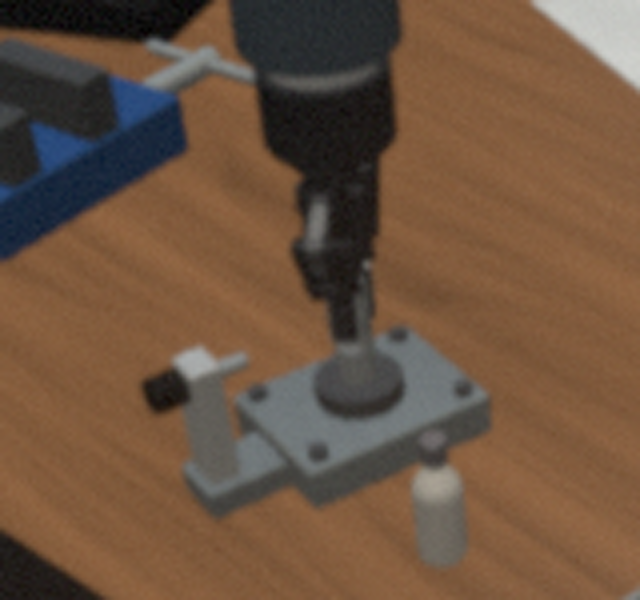

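Width 0.229 (19.5 mm) confirms a pinch across the flat; the image shows the gripper squarely on the shaft, clear of post and bottle. Next I turn it.

Run:
```python
from h import *
def st(l):
    s=sense();print(l,round(s["t"],1),np.round(s["tool_pos"],4),"F",np.round(s["wrist_force"],1),"M",np.round(s["ft_torque"],2),"w",round(s["grip_width"],3),"ff",np.round(s["finger_force"],1),flush=True);return s
grip(0,35)
for a in np.linspace(.68,YAW,7)[1:]:
    reach([*(S-.002*u(a)),.077],down(a+np.pi))
s=st("turned");pause(.6);st("held")
ax=R.from_rotvec(s["eef_rot"]).as_matrix();print("y axis yaw",np.arctan2(*-ax[:2,1][::-1]))
cv2.imwrite("pics/g2.png",camera("scene")[:,:,::-1])
grip(.6,20);st("open")
```

```text
turned 7.0 [ 0.5288 -0.1957  0.0775] F [3.3 5.1 2.3] M [ 1.56 -1.15 -0.06] w 0.228 ff 36.0
held 7.6 [ 0.5288 -0.1957  0.0775] F [3.4 4.6 3.5] M [ 1.48 -1.14 -0.05] w 0.228 ff 36.0
y axis yaw -0.1406015574623043
open 8.1 [ 0.5272 -0.1963  0.0767] F [-0.3 -0.3 -0.1] M [-0.   -0.   -0.03] w 0.603 ff 0.0
```

Run:
```python
from h import *
def st(l):
    s=sense();print(l,round(s["t"],1),np.round(s["tool_pos"],4),"F",np.round(s["wrist_force"],1),"M",np.round(s["ft_torque"],2),"w",round(s["grip_width"],3),"ff",np.round(s["finger_force"],1),flush=True);return s
S1=np.array([.531,-.1963]);o=down(YAW+1.5*np.pi)
p=np.array(sense()["tool_pos"]);move_linear([p[0],p[1],.135],.15)
reach([*S1,.15],o);print(move_linear([*S1,.062],.12,contact_N=8))
st("open");grip(0,20);st("grip");pause(.3);s=st("grip")
off=(np.array(s["tool_pos"])[:2]-S1)@u(YAW+np.pi/2);print("y off",off)
S2=S1+off*1.2*u(YAW+np.pi/2)
grip(.5);st("open");move_linear([*S2,.062],.05);st("moved");grip(0,20);pause(.2);s=st("grip2")
print((np.array(s["tool_pos"])[:2]-S2)@u(YAW+np.pi/2),S2)
grip(.5);move_linear([*S2,.15],.15);st("up")
t=camera("top");c=camera("scene");W=np.zeros((600,800,3),np.uint8)
W[:592,:360]=cv2.resize(t[205:279-0,345:390],(360,592),interpolation=cv2.INTER_CUBIC)
W[:375,365:800]=cv2.resize(c[130:205,168:255],(435,375),interpolation=cv2.INTER_CUBIC)
cv2.imwrite("pics/t3.png",W[:,:,::-1])
```

```text
False
open 10.9 [ 0.5316 -0.1965  0.0628] F [0.9 0.4 0.5] M [-0.05  0.02 -0.04] w 0.604 ff 0.0
grip 11.2 [ 0.5315 -0.1967  0.0629] F [-0.4 -1.1  3.9] M [-0.35  0.23 -0.03] w 0.275 ff 22.2
grip 11.5 [ 0.5315 -0.1967  0.0629] F [-1.7 -1.7  5.3] M [-0.42  0.36  0.03] w 0.273 ff 22.4
y off -0.00030898368358111167
open 11.9 [ 0.5307 -0.1961  0.0616] F [ 0.7 -0.4 -0.3] M [-0.   -0.    0.05] w 0.497 ff 0.0
moved 12.1 [ 0.5309 -0.1966  0.0619] F [-0.7  0.1  0. ] M [ 0.03 -0.   -0.04] w 0.504 ff 0.0
grip2 12.6 [ 0.531  -0.1966  0.062 ] F [-0.4  0.6  0.2] M [0.11 0.16 0.03] w 0.276 ff 20.7
2.8087433159052196e-05 [ 0.53094815 -0.19666714]
up 13.7 [ 0.5303 -0.1964  0.149 ] F [ 0.6 -0.4 -0.5] M [0.02 0.04 0.02] w 0.503 ff 0.0
```

Run:
```python
from h import *
def st(l):
    s=sense();print(l,round(s["t"],1),np.round(s["tool_pos"],4),"F",np.round(s["wrist_force"],1),"M",np.round(s["ft_torque"],2),"w",round(s["grip_width"],3),"ff",np.round(s["finger_force"],1),flush=True);return s
y=.125;C=np.array([.522,.1283]);D=C+.0065*u(y)
q=ik([*D,.1],down(y+np.pi));print(np.round(q,2))
reach([.531,-.05,.18],down(YAW+1.5*np.pi))
reach([*D,.09],down(y+np.pi));grip(1,20);st("above")
print(move_linear([*D,.0035],.08,contact_N=6));st("down")
grip(0,20);pause(.2);s=st("squeeze")
C2=np.array(s["tool_pos"])[:2]-.0065*u(y);print("C",C2)
grip(1);move_linear([*D,.09],.15)
reach([*C2,.09],down(y+1.5*np.pi));st("over")
t=camera("top");c=camera("scene");W=np.zeros((600,800,3),np.uint8)
W[:480,:400]=cv2.resize(t[200:260,230:280],(400,480),interpolation=cv2.INTER_CUBIC)
W[:480,405:795]=cv2.resize(c[170:266,270:348],(390,480),interpolation=cv2.INTER_CUBIC)
cv2.imwrite("pics/t4.png",W[:,:,::-1])
```

```text
[ 0.53  0.32 -0.15  0.   -1.1  -0.4 ]
above 16.4 [0.5285 0.1291 0.09  ] F [0.5 0.1 0.8] M [-0.03 -0.03  0.07] w 0.997 ff 0.0
False
down 17.6 [0.5289 0.1293 0.0041] F [ 0.2 -0.4  0.8] M [ 0.02  0.02 -0.01] w 1.0 ff 0.0
squeeze 18.1 [0.5285 0.1292 0.0041] F [-2.8  0.6  5.9] M [ 0.03  0.93 -0.04] w 0.702 ff 21.7
C [0.52206387 0.12837316]
over 20.7 [0.5219 0.1283 0.0895] F [0.3 0.2 0.3] M [-0.    0.   -0.01] w 0.995 ff 0.0
```

View pics/t4.png

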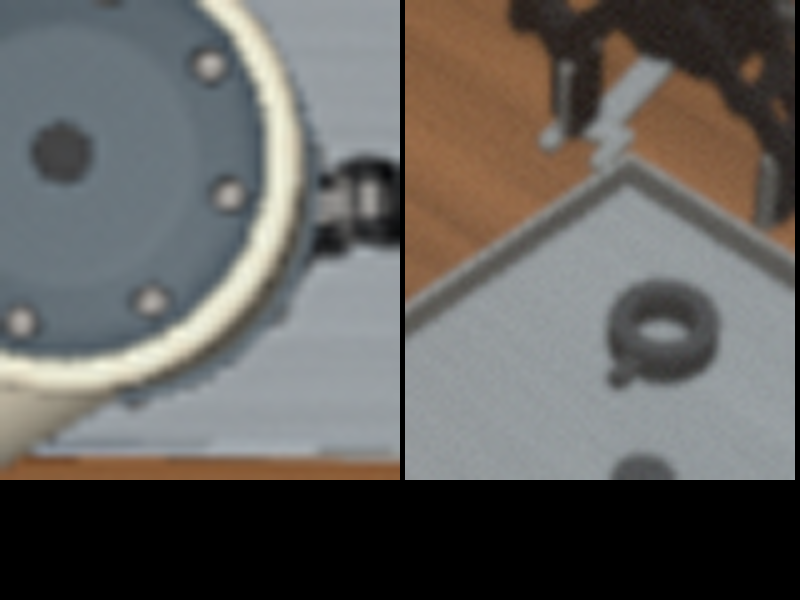

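Right view: the gripper is open over the collar, which lies flat at (665,330) in the crop with its screw toward the lower left, clear of the fingers. Grasping it.

Run:
```python
from h import *
def st(l):
    s=sense();print(l,round(s["t"],1),np.round(s["tool_pos"],4),"F",np.round(s["wrist_force"],1),"M",np.round(s["ft_torque"],2),"w",round(s["grip_width"],3),"ff",np.round(s["finger_force"],1),flush=True);return s
y=.125;C=np.array([.5221,.1284])
print(move_linear([*C,.0045],.08,contact_N=6));st("down")
grip(0,60);s=st("grip")
p=s["tool_pos"];move_linear([*C,.07],.1);pause(.3);st("lift")
move_linear([*C,.2],.15)
A=np.array([.531,-.1967]);o=down(YAW+1.5*np.pi)
reach([.53,-.05,.2],o);reach([*A,.16],o);pause(.2);st("above shaft")
t=camera("top");c=camera("scene");W=np.zeros((600,800,3),np.uint8)
W[:560,:790]=cv2.resize(c[105:195,160:287],(790,560),interpolation=cv2.INTER_CUBIC)
cv2.imwrite("pics/t5.png",W[:,:,::-1])
```

```text
False
down 22.0 [0.5225 0.1286 0.005 ] F [ 0.5 -0.1  0.6] M [-0.03  0.    0.01] w 1.0 ff 0.0
grip 22.4 [0.5224 0.1286 0.0054] F [-0.7 -0.5  5.8] M [ 0.11  0.75 -0.04] w 0.541 ff 60.4
lift 23.6 [0.5219 0.1283 0.0695] F [-0.7  0.  -1.9] M [-0.01 -0.04  0.02] w 0.533 ff 61.5
above shaft 26.2 [ 0.5315 -0.1956  0.1604] F [-0.2 -0.3 -0.9] M [ 0.    0.02 -0.01] w 0.535 ff 61.6
```

View pics/t5.png

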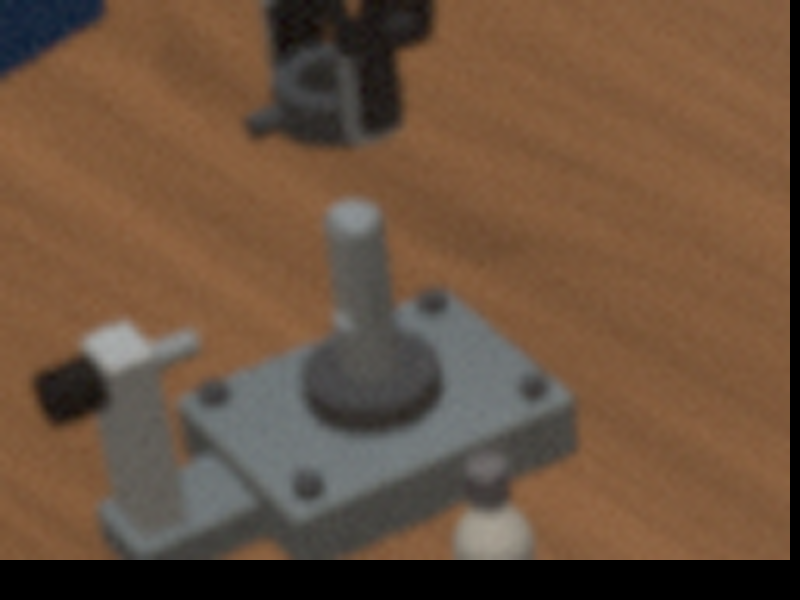

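The collar is level in the gripper with its screw toward the driver, and the bright ledge of the flat at (345,322) now faces the driver. I'll lower it with a contact guard.

Run:
```python
from h import *
def st(l):
    s=sense();print(l,round(s["t"],1),np.round(s["tool_pos"],4),"F",np.round(s["wrist_force"],1),"M",np.round(s["ft_torque"],2),"w",round(s["grip_width"],3),flush=True);return s
A=np.array([.531,-.1967])
move_linear([*A,.124],.08);pause(.2);st("pre")
print(move_linear([*A,.100],.03,contact_N=6));st("in?")
```

```text
pre 27.1 [ 0.5314 -0.1968  0.1246] F [-0.4 -0.7 -1.2] M [-0.03 -0.02 -0.02] w 0.54
False
in? 28.0 [ 0.5312 -0.1967  0.1002] F [-1.3 -0.7 -1.7] M [ 0.   -0.01 -0.03] w 0.542
```

Slid on with no contact. Continuing down to the driver height.

Run:
```python
from h import *
def st(l):
    s=sense();print(l,round(s["t"],1),np.round(s["tool_pos"],4),"F",np.round(s["wrist_force"],1),"M",np.round(s["ft_torque"],2),"w",round(s["grip_width"],3),"ff",round(float(np.max(s["finger_force"])),1),flush=True);return s
A=np.array([.531,-.1967])
print(move_linear([*A,.0802],.03,contact_N=8));pause(.4);st("final")
t=camera("top");c=camera("scene");W=np.zeros((600,800,3),np.uint8)
W[:560,:790]=cv2.resize(c[105:195,160:287],(790,560),interpolation=cv2.INTER_CUBIC)
cv2.imwrite("pics/t6.png",W[:,:,::-1])
```

```text
False
final 29.2 [ 0.531  -0.1967  0.0803] F [ 0.2 -0.2 -1.8] M [-0.01 -0.05  0.03] w 0.538 ff 61.6
```

View pics/t6.png

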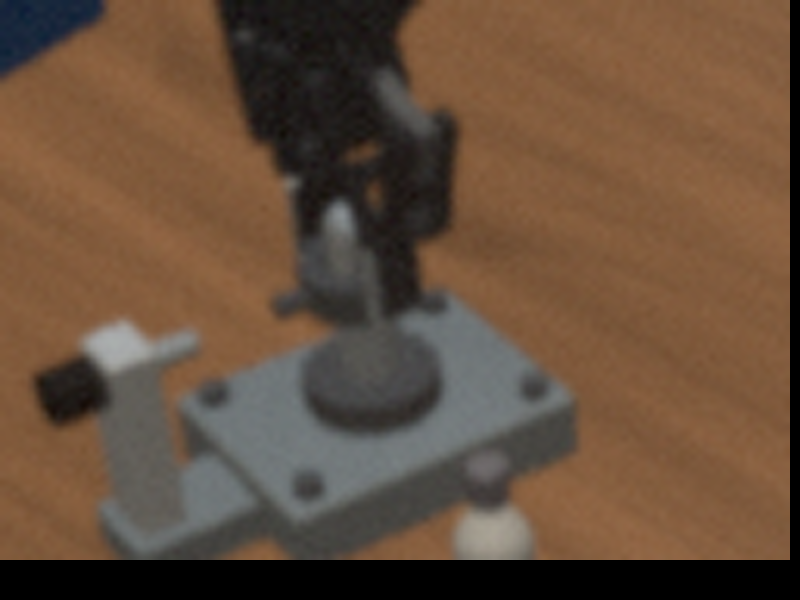

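The collar is on the shaft, held level, with the screw end at (280,305) in the crop pointing at the driver tip at (195,340). One numeric check before handing in.

Run:
```python
from h import *
p=[.531,-.1967,YAW]
print(((proj("scene",place(p,[[.037,0,.088],[.072,0,.088],[0,0,.116],[.037*np.cos(.17),.037*np.sin(.17),.088]]))-[160,105]+.5)*6.22).round())
```

```text
[[275. 306.]
 [194. 339.]
 [350. 210.]
 [284. 312.]]
```

```bash
python3 -c "
from cell import *
print(hand_in())"
```

```text
the job is handed in; nothing more can be done
None
```

The job is handed in at about 29 s of the 64 s: the shaft's flat was turned to the driver, and the collar is held level on the shaft, screw toward the driver and at its tip's height; the hand-in returned no verdict.

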